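# Clear the door's swing and open the valve cabinet past its hidden catch

## Task

The little valve cabinet's door stands ajar on a hidden safety catch, and one of the three hydraulic parts on the bench stands in the way of its swing. First stand that one part upright in the parts tray, leaving the other two where they stand; then reach down through the gap behind the door's top edge, press the catch down, and keep it pressed while you pull the door free of it. Swing the door wide open, about square to the cabinet, and let go of it.

Things in the scene. Friction and masses are not known exactly. Their poses are not given: they have to be found in the camera images.
- cabinet: Grey sheet-metal cabinet fixed to the bench, 200 mm deep (its x), 220 mm wide (its y), 175 mm high; origin at the centre of its underside. Its front face, at its x = -100 mm, looks along its -x. Above the door its front frame has a top rail, 150 to 175 mm high, 15 mm thick (x -100 to -85 mm).
- head_lip (a point): Middle of the lower front edge of the steel control head on top of the cabinet: 220 mm wide, bottom 225 mm, top 300 mm (gauges 315 mm) above the bench, front edge 20 mm in front of the cabinet's front face (cabinet x = -120 mm). It overhangs the gap: an upright tool does not fit in, it must be tilted, its upper end leaning away from the cabinet. Axes as the cabinet's.
- door (a joint): Dark steel door, no handle, 192 mm wide, 15 mm thick, 4 to 158 mm high. Opening angle, rad: 0 closed (door lies from the hinge along the cabinet's +y, inner face in the plane x = -100 mm); the free edge swings out to the cabinet's -x; stop at 1.7. Starts ajar at 0.30 to 0.35; the catch holds it at 0.36. Light friction hinge (under 1 N at the free edge), stays where it is left.
- door_hinge (a point): Point on the vertical hinge line (cabinet x = -100, y = -100 mm), at the height of the door's top edge (158 mm), in the plane of the inner face. Turns with the door: x axis square to the door, from the outer face to the inner; y along the door to its free edge; z up. As it opens, the door sweeps a sector of 200 mm radius about this point.
- door_edge (a point): Inner top corner of the door's free edge, 195 mm from the hinge line, 158 mm high; axes as door_hinge. The outer face lies 15 mm from the inner.
- catch (a joint): Sprung metal catch inside the door, moves straight down: m pressed, 0 released, stop at 0.020; 3 N to start, 8 N fully down, springs back. Its lug, 71 to 81 mm from the door's inner face, hooks behind the cabinet's top rail; pressed over 12 mm it passes under. Keep it pressed until the door is past 0.60 rad (lug clear of the rail); after that it does not matter.
- catch_pad (a point): Centre of the top of the catch's flat press pad, right behind the door: 145 mm along the door from the hinge line, 25 mm from the inner face. The pad is 54 mm along the door, spans 2 to 48 mm from the inner face, 6 mm thick; its top is 148 mm high when released, 10 mm below the door's top edge. Moves with catch and door; axes as door_hinge. The gap from door to cabinet front is 45 to 53 mm here.
- tray: Open grey parts tray fixed to the bench, 180 (its x) x 240 (its y) x 30 mm high, walls and floor 5 mm; origin at the centre of its underside. Empty at the start.
- filter: White spin-on filter canister, an upright cylinder 54 mm in diameter, 115 mm high, about 0.4 kg; origin at the centre of its underside, own z axis up
- valve_block: Bare aluminium valve block, an upright square bar 50 x 50 mm, 105 mm high, about 0.55 kg, sides along its x and y axes; origin at the centre of its underside, own z axis up
- accumulator: Dark steel accumulator, an upright round bottle 56 mm in diameter (straight from 14 to 95 mm high) with a 20 mm neck stub, 122 mm high in all, about 0.45 kg; origin at the centre of its underside, own z axis up. Of the three parts, any may be the one in the door's way.
Things that resemble listed ones, but are neither listed nor needed, are in the scene too. Leave any pink or purple look-alike of the filter alone.

How it is judged:
On the way, in this order (a step that is already met when the one before it is completed fails the run):
1. one of the three parts stands upright in the tray, let go, and the other two are where they were (((x of filter in the frame of tray between -0.07 and 0.07 m and y of filter in the frame of tray between -0.1 and 0.1 m and z of filter in the frame of tray below 0.015 m and angle between each of filter, valve_block, accumulator's own z axis and vertical below 0.15 rad and linear speed of filter below 0.03 m/s and distance of each of valve_block, accumulator from where it was at the start of the episode below 0.025 m) or (x of valve_block in the frame of tray between -0.07 and 0.07 m and y of valve_block in the frame of tray between -0.1 and 0.1 m and z of valve_block in the frame of tray below 0.015 m and angle between each of valve_block, filter, accumulator's own z axis and vertical below 0.15 rad and linear speed of valve_block below 0.03 m/s and distance of each of filter, accumulator from where it was at the start of the episode below 0.025 m) or (x of accumulator in the frame of tray between -0.07 and 0.07 m and y of accumulator in the frame of tray between -0.1 and 0.1 m and z of accumulator in the frame of tray below 0.015 m and angle between each of accumulator, filter, valve_block's own z axis and vertical below 0.15 rad and linear speed of accumulator below 0.03 m/s and distance of each of filter, valve_block from where it was at the start of the episode below 0.025 m)) and contact force between the fingers and filter below 0.2 N and contact force between the fingers and valve_block below 0.2 N and contact force between the fingers and accumulator below 0.2 N), for 0.2 s.
2. the catch is pressed down at least 12 mm while the door is still on it (below 0.42 rad) (value of joint catch above 0.012 m and value of joint door below 0.42 rad), for 0.1 s.
3. the door is open past 1.3 rad (value of joint door above 1.3 rad), for 0.1 s.
At the end, for the whole second after the job is handed in: The door stands open past 1.3 rad (74 degrees) and still; exactly one of the three parts stands upright (within 0.15 rad) on the tray's floor, its axis within 70 mm (x) and 100 mm (y) of the tray's centre, at rest; the other two are upright and within 25 mm of where they started (value of joint door above 1.3 rad and velocity of joint door between -0.05 and 0.05 rad/s and ((x of filter in the frame of tray between -0.07 and 0.07 m and y of filter in the frame of tray between -0.1 and 0.1 m and z of filter in the frame of tray below 0.015 m and angle between each of filter, valve_block, accumulator's own z axis and vertical below 0.15 rad and linear speed of filter below 0.03 m/s and distance of each of valve_block, accumulator from where it was at the start of the episode below 0.025 m) or (x of valve_block in the frame of tray between -0.07 and 0.07 m and y of valve_block in the frame of tray between -0.1 and 0.1 m and z of valve_block in the frame of tray below 0.015 m and angle between each of valve_block, filter, accumulator's own z axis and vertical below 0.15 rad and linear speed of valve_block below 0.03 m/s and distance of each of filter, accumulator from where it was at the start of the episode below 0.025 m) or (x of accumulator in the frame of tray between -0.07 and 0.07 m and y of accumulator in the frame of tray between -0.1 and 0.1 m and z of accumulator in the frame of tray below 0.015 m and angle between each of accumulator, filter, valve_block's own z axis and vertical below 0.15 rad and linear speed of accumulator below 0.03 m/s and distance of each of filter, valve_block from where it was at the start of the episode below 0.025 m))); the robot touches nothing.
It also fails if it takes over 66 s, if anything falls off the work surface, if the arm or the gripper's body presses on something with over 40 N, if the wrist force passes 120 N, or if a joint passes its speed limit or range.

## Robot

A 6-joint arm with a two-finger parallel gripper is mounted at the origin on the work surface. World frame = base frame: x ahead of the robot, y to its left, z up, the work surface at z = 0. Lengths are in m, angles in rad, forces in N, time in s.
With the tool pointing down it reaches from about 0.35 to 0.775 m from the base axis. Payload 5.5 kg.
Tool frame: the origin (TCP) lies midway between the tips of the shut fingers; the grasp point (between the pads) lies 19 mm behind it; z points along the fingers, y is the line along which they close (so a half turn about z gives the same grasp; the last joint's range is limited). The gripper opens to 85 mm and grips with 20 to 120 N. Pads are 22 mm wide; open, the fingers measure 114 mm over their backs; the gripper's body (76 mm by 85 mm) begins 54 mm behind the grasp point. The pads swing forward as they close: fully open they stand 13 mm farther back than shut.
Start: joints at [-1.381, 0.313, 0.046, 1.304, 0, 1.431], TCP at [0.186, -0.544, 0.231] pointing down, gripper open.
Joint ranges: [-2.76, 2.76], [-0.86, 1.69], [-1.03, 1.26], [-2.2, 2.34], [-1.47, 1.5], [-3.14, 3.14]. Speed limits (rad/s): [2.57, 2.57, 3.14, 3.14, 3.14, 3.14].

## Interface

Orientations are given as a unit quaternion [w, x, y, z].
In Python, from workcell import telemetry, imaging, env gives the robot as it stands. The module is installed in compiled form; this text tells all that it offers.
- The arm moves only by the tool step_arm, never from a script. Its argument "moves" is a list of rows, each a list of 3 entries, a list of its own where there are three numbers: the shift along the tool's x, y, z in mm, then the turn, a rotation vector about the tool's x, y, z in rad, then the finger opening in mm, from 0 to 85.4. A call has 1 to 8 rows; each row is the pose to reach, as a shift and turn from the pose commanded when the call began, along the tool's axes at that moment; what a row does not reach only later rows make up. A row lasts 1/12 s, in which the tool goes at most 41.7 mm and 7.16 degrees, less where a joint would pass 70% of its speed; a pose out of reach is approached as far as the arm can. A call with a gripper value outside its range is refused whole. The fingers move at their own pace and stop on an object; "grip_force" is the grip in N (left out, the last holds). Time passes only in rows, so rows that repeat a pose let the fingers close. It gives the time, the measured TCP pose, the force, the opening and the grip force at its end, in the units of the state.
- telemetry.get_state(): the state, without advancing time (a new reading comes with each control period).
- imaging.read_camera(name): name is "side" or "top"; returns the picture (480x640x3 uint8, red, green, blue); there is no depth.
- imaging.camera_params(name): a dict with "camera_matrix" (3x3 intrinsics, pixels), "pose" (4x4, takes a point from camera to world coordinates). Camera axes: x right, y up, looking along -z (the intrinsics and any distortion apply to the point x, -y, -z); pixel columns grow to the right and rows downward; lengths in m; the calibration is good to about 2 mm. A picture is of the moment at which its call begins. camera_params takes no time and is no camera call.
- env.hand_in(): hands the job in; it is judged then, once.
The state is a dict: "clock": time; "joint_pos": joint angles; "qvel": joint speeds; "tau": joint torques, N m; "tcp_pos": TCP position; "orientation": TCP orientation; "wrist_force": force on the tool from outside, world axes, zero at the start; "ft_torque": the same for the moment, N m; "finger_gap": finger opening in m; "grip_force": force on a finger pad.
Only numpy, scipy, OpenCV 4.12 (cv2) and the standard library are available. Lean on these libraries where they do the work, as an engineer would, in place of code of your own. Each camera call takes 0.05 s, during which the arm holds its last target. There are 200 camera calls.

## Working session

There is one attempt and no reset: what is moved stays moved. The work goes in short steps, Python scripts to look and compute and a tool call to move; the robot and the scene stay as the last step left them, time stands still between calls to the robot, and variables do not carry over. Pictures are saved under pics/ and viewed, at most 11 in all, crops included, and the job is handed in when it is done.

Besides the shell and the picture viewer there is one more tool, called as name([rows], argument=value, ...), one row to a line, values as JSON. step_arm: Moves the arm, as the interface text tells. Its arguments: {"type":"object","properties":{"moves":{"type":"array"},"grip_force":{"type":"number"}},"required":["moves"]}

```bash
mkdir -p pics; python3 - <<'E'
from workcell import telemetry, imaging
import cv2
for n in("side","top"):
    im=imaging.read_camera(n); cv2.imwrite(f"pics/{n}0.png",im[:,:,::-1])
    p=imaging.camera_params(n); print(n,p)
print(telemetry.get_state())
E
```

```text
side {'camera_matrix': array([[450.14859205,   0.        , 316.42058913],
       [  0.        , 450.14859205, 242.77242   ],
       [  0.        ,   0.        ,   1.        ]]), 'pose': array([[ 0.71485203, -0.54540331,  0.43763204,  0.93266963],
       [ 0.6992289 ,  0.56475926, -0.43832172, -0.32556446],
       [-0.00809463,  0.61934014,  0.78508105,  0.76729835],
       [ 0.        ,  0.        ,  0.        ,  1.        ]])}
top {'camera_matrix': array([[578.26831403,   0.        , 314.9537921 ],
       [  0.        , 578.26831403, 231.91679247],
       [  0.        ,   0.        ,   1.        ]]), 'pose': array([[-0.0147293 ,  0.98097783, -0.19356018,  0.38111326],
       [-0.99983134, -0.01657355, -0.00791208,  0.04279505],
       [-0.01096955,  0.193411  ,  0.9810565 ,  1.23212226],
       [ 0.        ,  0.        ,  0.        ,  1.        ]])}
{'clock': 0.1, 'joint_pos': array([-1.38057986e+00,  3.13951875e-01,  4.51149915e-02,  1.30360219e+00,
       -4.22389309e-05,  1.43125816e+00]), 'qvel': array([-0.00058521, -0.00173924,  0.00071549, -0.00178009, -0.00026893,
        0.00069403]), 'tau': array([ 2.80137916e-03, -4.81726849e+01,  2.99243313e+01,  1.27267151e-02,
       -1.26756654e-04, -4.66523886e-06]), 'tcp_pos': array([ 0.18611836, -0.5435727 ,  0.23049208]), 'orientation': array([-8.20576353e-04,  9.86438163e-01,  1.64131275e-01, -4.19234003e-05]), 'wrist_force': array([1.03728099, 0.29042318, 0.26214818]), 'ft_torque': array([ 0.01781737, -0.00216679, -0.00923044]), 'grip_force': 0.0, 'finger_gap': 0.08549354472682351}
```

View pics/top0.png

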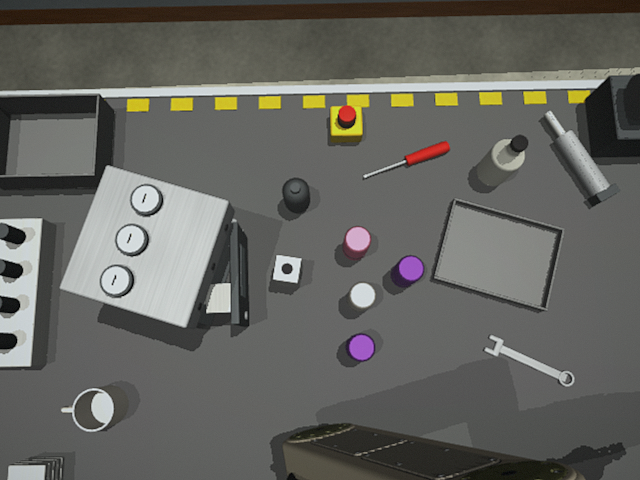

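View pics/side0.png

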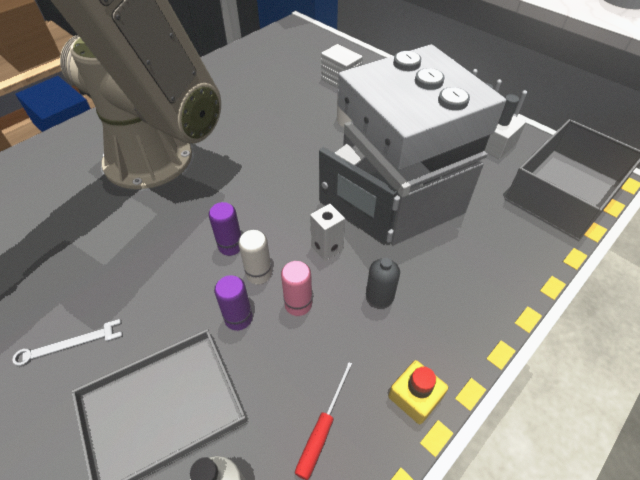

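The top view shows the cabinet head's top corners near (107,166), (230,203), (186,327) and (62,288), with the door at about x 240. The valve block is near (287,270), white filter (362,296), accumulator (296,195) and tray (498,255). The side view agrees: the block stands right in front of the door.

```bash
cat > h.py <<'E'
import numpy as np, cv2
from workcell import telemetry, imaging
from scipy.spatial.transform import Rotation as R
def ray(n,uv):
    p=imaging.camera_params(n);K=p["camera_matrix"];T=p["pose"]
    d=np.linalg.solve(K,[uv[0],uv[1],1]);return T[:3,3],T[:3,:3]@(d*[1,-1,-1])
def onz(n,uv,z):
    o,d=ray(n,uv);return o+d*(z-o[2])/d[2]
def proj(n,P):
    p=imaging.camera_params(n);q=np.linalg.inv(p["pose"])@np.append(P,1);v=p["camera_matrix"]@(q[:3]*[1,-1,-1]);return v[:2]/v[2]
E
python3 - <<'E'
from h import *
im=cv2.imread("pics/top0.png");g=cv2.cvtColor(im,cv2.COLOR_BGR2GRAY);hsv=cv2.cvtColor(im,cv2.COLOR_BGR2HSV)
def blobs(m,x0,y0,x1,y1):
    z=np.zeros_like(m);z[y0:y1,x0:x1]=m[y0:y1,x0:x1]
    c,_=cv2.findContours(z,cv2.RETR_EXTERNAL,2);return max(c,key=cv2.contourArea)
# head
def sub(pts): return cv2.cornerSubPix(g,np.float32(pts).reshape(-1,1,2),(4,4),(-1,-1),(3,50,.01)).reshape(-1,2)
c=sub([(107,166),(230,203),(186,327),(62,288)])
P=np.array([onz("top",u,.300)[:2] for u in c]);print("head",c,P,[np.linalg.norm(P[i]-P[i-1]) for i in range(4)],P.mean(0))
t=sub([(453,200),(562,231),(545,310),(433,280)])
P=np.array([onz("top",u,.030)[:2] for u in t]);print("tray",t,P,[np.linalg.norm(P[i]-P[i-1]) for i in range(4)],P.mean(0))
m=((hsv[:,:,1]<40)&(g>165)).astype(np.uint8)
for nm,b,z in(("block",(265,245,310,300),.105),("filt",(340,275,385,320),.115)):
    k=blobs(m,*b);r=cv2.minAreaRect(k);print(nm,r,onz("top",r[0],z));print(np.array([onz("top",u,z)[:2] for u in cv2.boxPoints(r)]))
m=(g<45).astype(np.uint8)
k=blobs(m,275,170,320,220);print("acc",cv2.boundingRect(k),onz("top",(295,188),.122))
for b in((340,220,375,260),(390,250,430,290),(340,330,380,365)):
    k=blobs((hsv[:,:,1]>60).astype(np.uint8),*b);print("look",onz("top",cv2.minEnclosingCircle(k)[0],.08))
crop=im[150:350,50:450];cv2.imwrite("pics/c1.png",cv2.resize(crop,(800,400),interpolation=cv2.INTER_CUBIC))
E
```

```text
head [[106.42421  164.7146  ]
 [228.18251  201.29468 ]
 [185.02386  327.2246  ]
 [ 59.059315 287.60187 ]] [[0.68661236 0.40069098]
 [0.61936223 0.19385417]
 [0.41357381 0.25984528]
 [0.48007002 0.46626015]] [np.float64(0.21670037768445077), np.float64(0.21749493958811106), np.float64(0.21611038246473688), np.float64(0.21686134933365242)] [0.5499046  0.33016265]
tray [[454.47113 199.41116]
 [562.146   229.73296]
 [544.5055  308.74356]
 [432.40036 276.72226]] [[ 0.68404287 -0.24666192]
 [ 0.61417312 -0.46922563]
 [ 0.44933782 -0.41705791]
 [ 0.51906747 -0.19066418]] [np.float64(0.17422005958368472), np.float64(0.2332732001282693), np.float64(0.1728934531353377), np.float64(0.2368888879473124)] [ 0.56665532 -0.33090241]
block ((286.6756896972656, 268.44598388671875), (25.153043746948242, 24.988645553588867), 9.462321281433105) [0.53133614 0.10847849 0.105     ]
[[0.51158455 0.13689783]
 [0.56025897 0.12876435]
 [0.55121373 0.07987786]
 [0.50270378 0.08839634]]
filt ((362.5, 294.5), (23.0, 23.0), 90.0) [ 0.47711227 -0.03796521  0.115     ]
[[ 0.49964972 -0.01642395]
 [ 0.49894302 -0.06085574]
 [ 0.45475676 -0.05933257]
 [ 0.45543891 -0.01523971]]
acc (283, 181, 27, 33) [0.68975496 0.09008919 0.122     ]
look [ 0.58448766 -0.03087975  0.08      ]
look [ 0.52452647 -0.13108214  0.08      ]
look [ 0.37793482 -0.03248663  0.08      ]
```

View pics/c1.png

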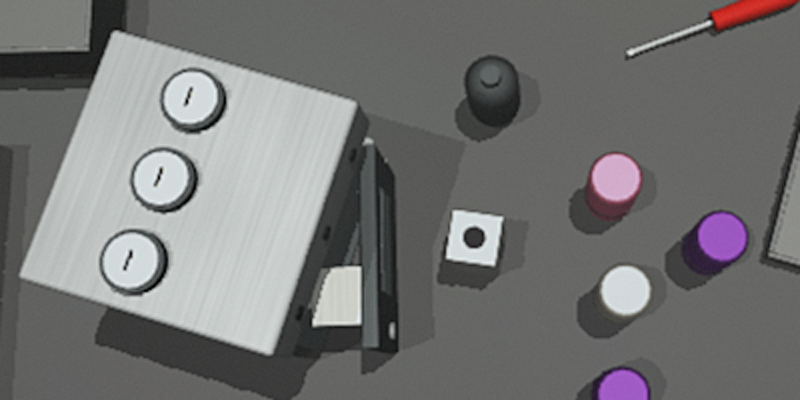

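The block sits 137 mm from the hinge, inside the door's sector, so it is the part to move. Its measured top is 49 mm square, which matches. Next I'll work out the approach.

```bash
cat >> h.py <<'E'
def down(psi): # tool pointing down, tool x heading psi
    c,s=np.cos(psi),np.sin(psi); return R.from_matrix(np.array([[c,s,0],[s,-c,0],[0,0,-1]]))
def go(pos,rot=None):
    s=telemetry.get_state();q=s["orientation"];r0=R.from_quat([q[1],q[2],q[3],q[0]])
    d=r0.inv().apply(np.array(pos)-s["tcp_pos"])*1000
    w=(r0.inv()*rot).as_rotvec() if rot is not None else np.zeros(3)
    n=max(np.linalg.norm(d)/41.7,np.linalg.norm(w)/.125)
    print("shift",d.round(1),"turn",w.round(3),"rows",round(n,1),"tcp",s["tcp_pos"].round(4),"q",s["joint_pos"].round(2),"F",s["wrist_force"].round(1),"gap",round(s["finger_gap"],4),"t",round(s["clock"],2))
E
python3 - <<'E'
from h import *
go([.531,.1085,.21],down(np.radians(80.5)))
E
```

```text
shift [ 537.4 -505.2   21.4] turn [-1.000e-03 -1.000e-03 -1.075e+00] rows 17.7 tcp [ 0.1861 -0.5436  0.2305] q [-1.38  0.31  0.05  1.3  -0.    1.43] F [1.  0.3 0.3] gap 0.0855 t 0.1
```

step_arm([
  [[25, -24, 0], [0, 0, -0.05], 85],
  [[52, -49, 0], [0, 0, -0.11], 85],
  [[80, -75, 0], [0, 0, -0.16], 85],
  [[108, -101, 0], [0, 0, -0.22], 85],
  [[135, -127, 0], [0, 0, -0.27], 85],
  [[162, -152, 0], [0, 0, -0.32], 85],
  [[189, -178, 0], [0, 0, -0.38], 85],
  [[216, -203, 0], [0, 0, -0.43], 85],
], grip_force=60)

```text
clock: 0.77
tcp_pos: [0.325, -0.28, 0.231]
orientation: [-0.0, 0.928, 0.372, -0.0]
wrist_force: [0.3, 0.7, -0.1]
finger_gap: 0.0848
grip_force: 0.0
```

```bash
python3 - <<'E'
from h import *
go([.531,.1085,.21],down(np.radians(80.5)))
E
```

```text
shift [ 417.3 -138.8   21.1] turn [-0.    -0.    -0.643] rows 10.6 tcp [ 0.325 -0.28   0.231] q [-0.9   0.03 -0.3   1.24  0.    1.48] F [ 0.3  0.7 -0.1] gap 0.0848 t 0.77
```

step_arm([
  [[38, -13, 2], [0, 0, -0.06], 85],
  [[76, -25, 4], [0, 0, -0.12], 85],
  [[114, -38, 6], [0, 0, -0.18], 85],
  [[152, -50, 8], [0, 0, -0.24], 85],
  [[190, -63, 10], [0, 0, -0.3], 85],
  [[228, -76, 12], [0, 0, -0.36], 85],
  [[266, -88, 14], [0, 0, -0.42], 85],
  [[304, -101, 16], [0, 0, -0.48], 85],
])

```text
clock: 1.43
tcp_pos: [0.476, 0.0026, 0.215]
orientation: [0.0, 0.813, 0.582, -0.0]
wrist_force: [0.2, -0.6, 0.8]
finger_gap: 0.085
grip_force: 0.0
```

```bash
python3 - <<'E'
from h import *
go([.531,.1085,.21],down(np.radians(80.5)))
E
```

```text
shift [118.   17.9   5. ] turn [-0.     0.    -0.162] rows 2.9 tcp [0.476  0.0026 0.215 ] q [-0.16  0.13 -0.23  1.21 -0.    1.74] F [ 0.2 -0.6  0.8] gap 0.085 t 1.43
```

step_arm([
  [[38, 6, 2], [0, 0, -0.06], 85],
  [[76, 12, 4], [0, 0, -0.11], 85],
  [[105, 16, 5], [0, 0, -0.16], 85],
  [[118, 18, 5], [0, 0, -0.162], 85],
  [[118, 18, 25], [0, 0, -0.162], 85],
  [[118, 18, 55], [0, 0, -0.162], 85],
  [[118, 18, 85], [0, 0, -0.162], 85],
  [[118, 18, 85], [0, 0, -0.162], 85],
])

```text
clock: 2.1
tcp_pos: [0.5265, 0.1057, 0.1246]
orientation: [-0.003, 0.765, 0.644, -0.004]
wrist_force: [-1.4, 0.2, -0.6]
finger_gap: 0.0848
grip_force: 0.0
```

```bash
python3 - <<'E'
from h import *
go([.531,.1085,.045],down(np.radians(80.5)))
cv2.imwrite("pics/s1.png",imaging.read_camera("side")[60:360,120:520,::-1])
E
```

```text
shift [ 3.8  4.7 79.5] turn [-0.01   0.003 -0.004] rows 1.9 tcp [0.5265 0.1057 0.1246] q [ 0.05  0.31 -0.23  1.04 -0.    1.79] F [-1.4  0.2 -0.6] gap 0.0848 t 2.1
```

View pics/s1.png

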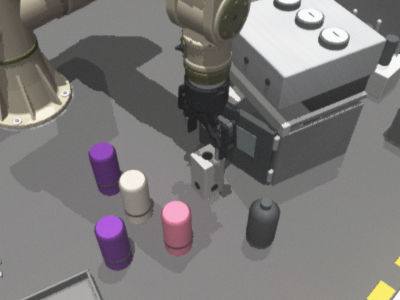

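The side crop shows the open fingers astride the block's top at about crop (205,155), with both neighbours clear. I'll descend and grip.

step_arm([
  [[2, 2, 10], [0, 0, 0], 85],
  [[3, 4, 35], [0, 0, 0], 85],
  [[3, 4, 60], [0, 0, 0], 85],
  [[3, 4, 80], [0, 0, 0], 85],
  [[3, 4, 80], [0, 0, 0], 85],
  [[3, 4, 80], [0, 0, 0], 45],
  [[3, 4, 80], [0, 0, 0], 40],
  [[3, 4, 80], [0, 0, 0], 40],
])

```text
clock: 2.82
tcp_pos: [0.5361, 0.1088, 0.0523]
orientation: [0.0, 0.764, 0.645, 0.001]
wrist_force: [-3.9, 0.6, 3.3]
finger_gap: 0.0512
grip_force: 2.0
```

```bash
python3 - <<'E'
from h import *
go([.531,.1085,.045],down(np.radians(80.5)))
E
```

```text
shift [-1.1 -5.   7.3] turn [ 0.001 -0.001 -0.003] rows 0.2 tcp [0.5361 0.1088 0.0523] q [ 0.05  0.38 -0.32  0.87  0.    1.79] F [-3.9  0.6  3.3] gap 0.0512 t 2.82
```

step_arm([
  [[0, 0, 0], [0, 0, 0], 35],
  [[0, 0, 0], [0, 0, 0], 35],
  [[0, 0, 0], [0, 0, 0], 35],
  [[0, 0, 0], [0, 0, 0], 35],
], grip_force=80)

```text
clock: 3.15
tcp_pos: [0.536, 0.1088, 0.0525]
orientation: [0.001, 0.764, 0.645, 0.001]
wrist_force: [-4.3, -0.2, 5.8]
finger_gap: 0.0492
grip_force: 68.7
```

step_arm([
  [[0, 0, -10], [0, 0, 0], 35],
  [[0, 0, -30], [0, 0, 0], 35],
  [[0, 0, -60], [0, 0, 0], 35],
  [[0, 0, -90], [0, 0, 0], 35],
  [[0, 0, -120], [0, 0, 0], 35],
  [[0, 0, -145], [0, 0, 0], 35],
  [[0, 0, -160], [0, 0, 0], 35],
  [[0, 0, -160], [0, 0, 0], 35],
])

```text
clock: 3.82
tcp_pos: [0.5379, 0.1087, 0.2153]
orientation: [0.003, 0.764, 0.645, 0.003]
wrist_force: [0.3, 0.2, -5.8]
finger_gap: 0.0495
grip_force: 70.6
```

```bash
python3 - <<'E'
from h import *
go([.5667,-.331,.22],down(np.radians(60)))
E
```

```text
shift [-428.6  102.4   -4.5] turn [ 0.008 -0.003  0.355] rows 10.6 tcp [0.5379 0.1087 0.2153] q [ 0.05  0.26 -0.07  1.24 -0.    1.79] F [ 0.3  0.2 -5.8] gap 0.0495 t 3.82
```

step_arm([
  [[-10, 2, 0], [0, 0, 0.01], 35],
  [[-35, 8, 0], [0, 0, 0.03], 35],
  [[-66, 16, 0], [0, 0, 0.055], 35],
  [[-98, 23, 0], [0, 0, 0.08], 35],
  [[-130, 31, 0], [0, 0, 0.105], 35],
  [[-162, 39, 0], [0, 0, 0.13], 35],
  [[-194, 46, 0], [0, 0, 0.155], 35],
  [[-226, 54, -2], [0, 0, 0.18], 35],
])

```text
clock: 4.48
tcp_pos: [0.5489, -0.1249, 0.2099]
orientation: [-0.002, 0.82, 0.573, -0.001]
wrist_force: [0.1, -0.1, -5.7]
finger_gap: 0.0491
grip_force: 70.4
```

```bash
python3 - <<'E'
from h import *
go([.5667,-.331,.22],down(np.radians(60)))
E
```

```text
shift [-187.4   87.5  -10.4] turn [-0.004  0.001  0.173] rows 5.0 tcp [ 0.5489 -0.1249  0.2099] q [-0.37  0.3  -0.02  1.25 -0.    1.56] F [ 0.1 -0.1 -5.7] gap 0.0491 t 4.48
```

step_arm([
  [[-28, 14, -2], [0, 0, 0.025], 35],
  [[-58, 27, -3], [0, 0, 0.05], 35],
  [[-88, 41, -4], [0, 0, 0.08], 35],
  [[-118, 55, -4], [0, 0, 0.11], 35],
  [[-148, 69, -4], [0, 0, 0.14], 35],
  [[-174, 81, -4], [0, 0, 0.165], 35],
  [[-187, 87, -4], [0, 0, 0.173], 35],
  [[-187, 87, -4], [0, 0, 0.173], 35],
])

```text
clock: 5.15
tcp_pos: [0.5671, -0.333, 0.2132]
orientation: [-0.001, 0.867, 0.498, -0.001]
wrist_force: [0.6, -0.2, -6.1]
finger_gap: 0.0494
grip_force: 70.8
```

```bash
python3 - <<'E'
from h import *
go([.5667,-.331,.0605],down(np.radians(60)))
E
```

```text
shift [  1.7  -0.9 152.7] turn [-0.003  0.001 -0.004] rows 3.7 tcp [ 0.5671 -0.333   0.2132] q [-0.65  0.49  0.26  1.35 -0.    1.45] F [ 0.6 -0.2 -6.1] gap 0.0494 t 5.15
```

step_arm([
  [[0, 0, 10], [0, 0, 0], 35],
  [[1, 0, 35], [0, 0, 0], 35],
  [[1, 0, 65], [0, 0, 0], 35],
  [[1, 0, 95], [0, 0, 0], 35],
  [[1, 0, 120], [0, 0, 0], 35],
  [[1, 0, 138], [0, 0, 0], 35],
  [[1, 0, 146], [0, 0, 0], 35],
  [[1, 0, 146], [0, 0, 0], 35],
])

```text
clock: 5.82
tcp_pos: [0.5666, -0.3252, 0.0665]
orientation: [-0.003, 0.865, 0.501, -0.001]
wrist_force: [-0.7, 0.2, -4.0]
finger_gap: 0.0496
grip_force: 70.9
```

step_arm([
  [[0, 0, 1], [0, 0, 0], 35],
  [[0, 0, 2], [0, 0, 0], 35],
  [[0, 0, 2], [0, 0, 0], 35],
])

```text
clock: 6.07
tcp_pos: [0.57, -0.3284, 0.0699]
orientation: [0.001, 0.866, 0.501, 0.001]
wrist_force: [0.3, 0.1, -5.7]
finger_gap: 0.0492
grip_force: 70.8
```

step_arm([
  [[0, 0, 4], [0, 0, 0], 35],
  [[0, 0, 8], [0, 0, 0], 35],
  [[0, 0, 10], [0, 0, 0], 35],
  [[0, 0, 11], [0, 0, 0], 35],
  [[0, 0, 11], [0, 0, 0], 35],
])

```text
clock: 6.48
tcp_pos: [0.5689, -0.3278, 0.0576]
orientation: [0.0, 0.866, 0.501, 0.0]
wrist_force: [-0.9, 1.0, -1.6]
finger_gap: 0.0491
grip_force: 71.4
```

step_arm([
  [[0, 0, 1], [0, 0, 0], 35],
  [[0, 0, 2], [0, 0, 0], 35],
  [[0, 0, 2], [0, 0, 0], 35],
])

```text
clock: 6.73
tcp_pos: [0.5689, -0.3278, 0.0575]
orientation: [0.0, 0.866, 0.501, 0.0]
wrist_force: [-4.3, 3.8, 8.4]
finger_gap: 0.0493
grip_force: 72.8
```

Contact has come at the expected height (0.0575). I'll release, pause, then lift.

step_arm([
  [[0, 0, -2], [0, 0, 0], 60],
  [[0, 0, -2], [0, 0, 0], 80],
  [[0, 0, -2], [0, 0, 0], 85],
  [[0, 0, -2], [0, 0, 0], 85],
  [[0, 0, -2], [0, 0, 0], 85],
  [[0, 0, -10], [0, 0, 0], 85],
  [[0, 0, -40], [0, 0, 0], 85],
  [[0, 0, -75], [0, 0, 0], 85],
])

```text
clock: 7.4
tcp_pos: [0.5673, -0.3266, 0.1285]
orientation: [-0.003, 0.866, 0.501, -0.001]
wrist_force: [-0.3, -0.4, 0.7]
finger_gap: 0.0855
grip_force: 0.0
```

step_arm([
  [[0, 0, -35], [0, 0, 0], 85],
  [[0, 0, -70], [0, 0, 0], 85],
  [[0, 0, -105], [0, 0, 0], 40],
  [[0, 0, -135], [0, 0, 0], 0],
  [[0, 0, -150], [0, 0, 0], 0],
  [[0, 0, -150], [0, 0, 0], 0],
])

```text
clock: 7.9
tcp_pos: [0.5704, -0.3289, 0.286]
orientation: [0.004, 0.866, 0.501, 0.002]
wrist_force: [0.8, 0.0, 0.5]
finger_gap: 0.0383
grip_force: 0.0
```

```bash
python3 - <<'E'
from h import *
im=imaging.read_camera("top")[:,:,::-1].copy();cv2.imwrite("pics/t2.png",im)
sd=imaging.read_camera("side")[:,:,::-1].copy();cv2.imwrite("pics/s2.png",sd)
u=np.array([.305,.952]);
# refine cabinet axes from head corners
P=np.array([[.68661,.40069],[.61936,.19385],[.41357,.25985],[.48007,.46626]])
ex=(P[0]-P[1])+(P[3]-P[2]);ex/=np.linalg.norm(ex);ey=np.array([-ex[1],ex[0]])
O=P.mean(0)+.01*ex;H=O-.1*ex-.1*ey
print("ex",ex,"O",O,"H",H)
np.savez("cab.npz",ex=ex,ey=ey,O=O,H=H)
c1=cv2.resize(im[190:350,170:310],(560,640)[:2] and (560,640)) 
c1=cv2.resize(im[190:335,165:315],(600,580),interpolation=cv2.INTER_CUBIC)
c2=cv2.resize(sd[60:260,300:500],(580,580),interpolation=cv2.INTER_CUBIC)
cv2.imwrite("pics/c2.png",c1);cv2.imwrite("pics/c3.png",c2)
for th in(.3,.33,.36):
    d=np.cos(th)*ey-np.sin(th)*ex;E=np.append(H+.195*d,.158);print(th,d,E,proj("top",E),proj("side",E))
print(proj("top",np.append(H,.158)),proj("side",np.append(H,.158)))
E
```

```text
ex [0.30792755 0.95140981] O [0.55298178 0.3396766 ] H [0.61733    0.21374286]
0.3 [-0.99991532  0.01301361] [0.42234651 0.21628052 0.158     ] [226.68420648 324.47936427] [325.52732488 143.5670381 ]
0.33 [-0.99985574 -0.01698521] [0.42235813 0.21043075 0.158     ] [229.86192207 324.424262  ] [323.59043636 144.88576296]
0.36 [-0.99889636 -0.04696874] [0.42254521 0.20458396 0.158     ] [233.03949277 324.27259814] [321.70477268 146.24925069]
[229.53295286 220.81046365] [399.09257635 190.40466143]
```

View pics/c2.png

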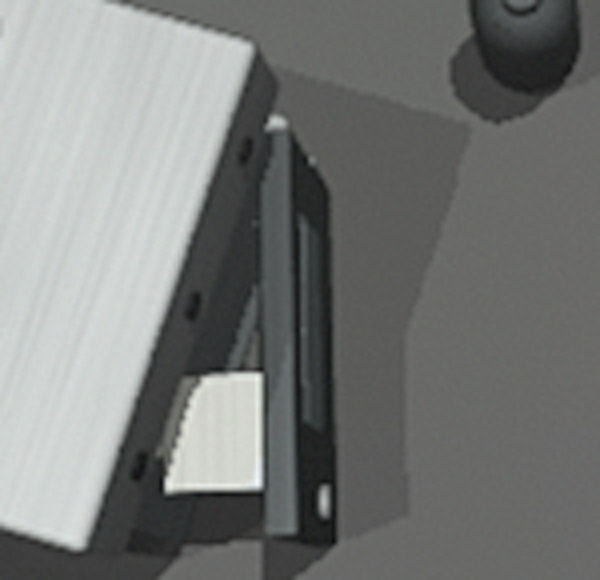

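View pics/c3.png

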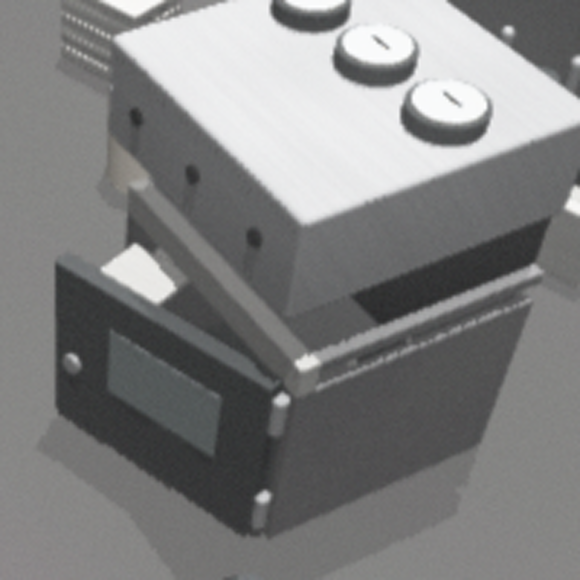

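The top crop shows the door's inner top edge running from (231,222) to (231,323), which gives an angle of about 0.335. The cream pad spans rows 283–313. The side crop agrees. Next I'll check this numerically and compute the pressing pose.

```bash
cat >> h.py <<'E'
try:
    C=np.load("cab.npz");ex,ey,H=C["ex"],C["ey"],C["H"]
except Exception: pass
def pose(th,s,w,z,beta,back=0,yaw=0):
    """point s along door, w inside inner face at angle th; tool tilted beta, leaning out square to door at angle th-yaw"""
    d=np.cos(th)*ey-np.sin(th)*ex; i=np.cos(th)*ex+np.sin(th)*ey
    p=np.append(H+s*d+w*i,z)
    t2=th-yaw;d2=np.cos(t2)*ey-np.sin(t2)*ex; i2=np.cos(t2)*ex+np.sin(t2)*ey
    tz=np.append(np.sin(beta)*i2,-np.cos(beta)); ty=np.append(-d2,0)
    M=np.stack([np.cross(ty,tz),ty,tz],1); return p-back*tz,R.from_matrix(M)
E
python3 - <<'E'
from h import *
for s in(118,145,172):
  d=np.cos(.335)*ey-np.sin(.335)*ex;print(s,proj("top",np.append(H+s/1000*d,.148)))
p,r=pose(.335,.145,.033,.137,np.radians(40),.11);print(p,r.as_matrix().round(3))
go(p,r)
im=cv2.imread("pics/t2.png");hsv=cv2.cvtColor(im,cv2.COLOR_BGR2HSV);g=hsv[:,:,2]
m=((hsv[:,:,1]<60)&(g>165)).astype(np.uint8);z=np.zeros_like(m);z[200:310,430:565]=m[200:310,430:565]
c,_=cv2.findContours(z,0,2)
for k in c:
  if cv2.contourArea(k)>60:
    q=cv2.minAreaRect(k);print("block?",q,onz("top",q[0],.11))
E
```

```text
118 [230.86943892 283.20234591]
145 [230.99264542 297.58938945]
172 [231.11704803 312.11610568]
[0.473194   0.17285762 0.22126489] [[-0.017  1.    -0.014]
 [ 0.766  0.022  0.643]
 [ 0.643  0.    -0.766]]
shift [ 386.3 -333.2   59. ] turn [ 0.191  0.681 -0.521] rows 12.3 tcp [ 0.5693 -0.3281  0.2809] q [-0.64  0.48  0.41  1.5  -0.    1.45] F [-0.4  0.1 -0.9] gap 0.0221 t 8.0
block? ((558.0, 300.5), (17.0, 12.0), 90.0) [ 0.46013141 -0.41374062  0.11      ]
block? ((509.0, 246.0), (25.043960571289062, 24.149534225463867), 26.56505012512207) [ 0.56792807 -0.32826991  0.11      ]
```

Pad rows match to within 1 px and the block stands at the tray's centre. Next I'll travel to the pre-press pose.

step_arm([
  [[15, -13, 2], [0.008, 0.03, -0.02], 0],
  [[42, -36, 6], [0.02, 0.07, -0.055], 0],
  [[70, -60, 11], [0.035, 0.12, -0.095], 0],
  [[98, -84, 15], [0.05, 0.17, -0.13], 0],
  [[125, -108, 19], [0.06, 0.22, -0.17], 0],
  [[153, -132, 23], [0.076, 0.27, -0.207], 0],
  [[180, -156, 28], [0.09, 0.32, -0.243], 0],
  [[208, -180, 32], [0.1, 0.367, -0.28], 0],
])

```text
clock: 8.67
tcp_pos: [0.515, -0.0559, 0.2461]
orientation: [-0.136, 0.772, 0.607, 0.133]
wrist_force: [1.1, 1.0, -0.3]
finger_gap: 0.0001
grip_force: 0.0
```

```bash
python3 - <<'E'
from h import *
go(*pose(.335,.145,.033,.137,np.radians(40),.11))
E
```

```text
shift [187.2 -91.2 106.3] turn [ 0.087  0.311 -0.241] rows 5.6 tcp [ 0.515  -0.0559  0.2461] q [-0.47  0.27 -0.04  1.41  0.36  1.31] F [ 1.1  1.  -0.3] gap 0.0001 t 8.67
```

step_arm([
  [[25, -12, 14], [0.012, 0.042, -0.032], 0],
  [[54, -26, 31], [0.025, 0.09, -0.07], 0],
  [[83, -41, 48], [0.04, 0.14, -0.107], 0],
  [[113, -55, 65], [0.053, 0.19, -0.145], 0],
  [[142, -69, 82], [0.066, 0.237, -0.183], 0],
  [[170, -83, 97], [0.08, 0.283, -0.22], 0],
  [[187, -91, 106], [0.087, 0.311, -0.241], 0],
  [[187, -91, 106], [0.087, 0.311, -0.241], 0],
])

```text
clock: 9.33
tcp_pos: [0.4717, 0.1734, 0.2199]
orientation: [-0.246, 0.657, 0.672, 0.237]
wrist_force: [-0.7, -0.2, -0.0]
finger_gap: -0.0001
grip_force: 0.0
```

step_arm([
  [[0, 0, 0], [0, 0, 0], 0],
  [[0, 0, 0], [0, 0, 0], 0],
])

```text
clock: 9.5
tcp_pos: [0.475, 0.1701, 0.2219]
orientation: [-0.243, 0.658, 0.672, 0.238]
wrist_force: [0.6, -0.7, 0.1]
finger_gap: 0.0
grip_force: 0.0
```

```bash
python3 - <<'E'
from h import *
go(*pose(.335,.145,.033,.137,np.radians(40),.11))
go(*pose(.335,.145,.033,.137,np.radians(40),.025))
E
```

```text
shift [ 1.7 -1.7  2.2] turn [ 0.002  0.004 -0.001] rows 0.1 tcp [0.475  0.1701 0.2219] q [-0.21  0.22 -0.28  1.26  0.67  1.27] F [ 0.6 -0.7  0.1] gap 0.0 t 9.5
shift [ 2.1 -1.9 87.2] turn [ 0.002  0.004 -0.001] rows 2.1 tcp [0.475  0.1701 0.2219] q [-0.21  0.22 -0.28  1.26  0.67  1.27] F [ 0.6 -0.7  0.1] gap 0.0 t 9.5
```

step_arm([
  [[2, -2, 12], [0, 0, 0], 0],
  [[2, -2, 26], [0, 0, 0], 0],
  [[2, -2, 40], [0, 0, 0], 0],
  [[2, -2, 54], [0, 0, 0], 0],
  [[2, -2, 66], [0, 0, 0], 0],
  [[2, -2, 74], [0, 0, 0], 0],
  [[2, -2, 78], [0, 0, 0], 0],
  [[2, -2, 78], [0, 0, 0], 0],
])

```text
clock: 10.17
tcp_pos: [0.4723, 0.2216, 0.1635]
orientation: [-0.243, 0.658, 0.672, 0.239]
wrist_force: [-0.9, -0.0, 0.3]
finger_gap: 0.0
grip_force: 0.0
```

```bash
python3 - <<'E'
from h import *
go(*pose(.335,.145,.033,.137,np.radians(40),.0))
for n,b in(("top",(150,330,150,350)),("side",(60,240,270,450))):
    im=imaging.read_camera(n)[b[0]:b[1],b[2]:b[3],::-1];cv2.imwrite(f"pics/{n}3.png",cv2.resize(im,None,fx=2,fy=2))
    a=cv2.resize(im,(380,360),interpolation=cv2.INTER_CUBIC); out=a if n=="top" else np.hstack([out,a])
cv2.imwrite("pics/c4.png",out)
E
```

```text
shift [-0.1 -0.3 34.4] turn [ 0.002  0.004 -0.   ] rows 0.8 tcp [0.4723 0.2216 0.1635] q [-0.11  0.24 -0.41  1.03  0.69  1.41] F [-0.9 -0.   0.3] gap 0.0 t 10.17
```

View pics/c4.png

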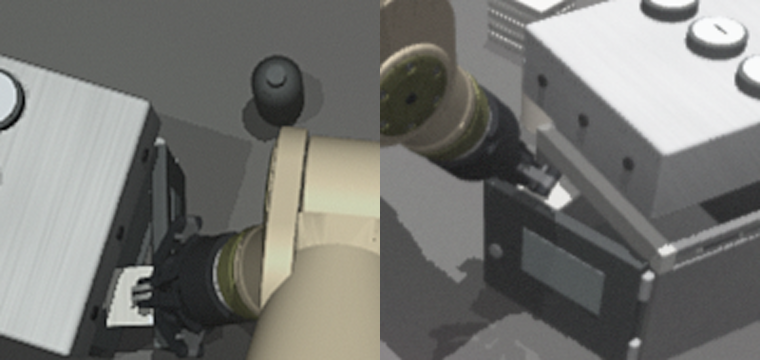

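The crop shows the shut fingertips over the cream pad between door and cabinet at about (140,295) on the left, clear of the lip. No force is read yet, so I'll go on in small steps.

step_arm([
  [[0, 0, 3], [0, 0, 0], 0],
  [[0, 0, 7], [0, 0, 0], 0],
  [[0, 0, 11], [0, 0, 0], 0],
  [[0, 0, 14], [0, 0, 0], 0],
  [[0, 0, 15], [0, 0, 0], 0],
  [[0, 0, 15], [0, 0, 0], 0],
])

```text
clock: 10.77
tcp_pos: [0.4723, 0.2319, 0.1526]
orientation: [-0.243, 0.657, 0.672, 0.239]
wrist_force: [-0.1, 0.4, 1.9]
finger_gap: -0.0001
grip_force: 1.3
```

step_arm([
  [[0, 0, 2], [0, 0, 0], 0],
  [[0, 0, 4], [0, 0, 0], 0],
  [[0, 0, 6], [0, 0, 0], 0],
  [[0, 0, 8], [0, 0, 0], 0],
  [[0, 0, 8], [0, 0, 0], 0],
])

```text
clock: 11.18
tcp_pos: [0.4728, 0.2374, 0.1475]
orientation: [-0.243, 0.657, 0.672, 0.24]
wrist_force: [-0.4, -0.0, 7.8]
finger_gap: 0.0003
grip_force: 4.2
```

```bash
python3 - <<'E'
from h import *
go(*pose(.335,.145,.033,.137,np.radians(40),.0))
E
```

```text
shift [-2.  -1.1 12. ] turn [0.004 0.001 0.002] rows 0.3 tcp [0.4728 0.2374 0.1475] q [-0.07  0.25 -0.43  0.96  0.69  1.45] F [-0.4 -0.   7.8] gap 0.0003 t 11.18
```

step_arm([
  [[-1, 0, 2], [0, 0, 0], 0],
  [[-2, 0, 5], [0, 0, 0], 0],
  [[-3, 0, 7], [0, 0, 0], 0],
  [[-3, 0, 9], [0, 0, 0], 0],
  [[-3, 0, 10], [0, 0, 0], 0],
  [[-3, 0, 10], [0, 0, 0], 0],
])

```text
clock: 11.68
tcp_pos: [0.4741, 0.2422, 0.1401]
orientation: [-0.242, 0.656, 0.672, 0.243]
wrist_force: [-1.0, 1.4, 17.5]
finger_gap: -0.0002
grip_force: 8.3
```

```bash
python3 - <<'E'
from h import *
go(*pose(.335,.145,.033,.137,np.radians(40),.0))
s=telemetry.get_state();i=np.cos(.335)*ex+np.sin(.335)*ey;print("w",(s["tcp_pos"][:2]-H)@i, s["tau"].round(1))
E
```

```text
shift [-0.9 -2.5  3.3] turn [ 0.007 -0.002  0.004] rows 0.1 tcp [0.4741 0.2422 0.1401] q [-0.07  0.26 -0.45  0.93  0.7   1.46] F [-1.   1.4 17.5] gap -0.0002 t 11.68
w 0.03157411844328078 [ -0.5 -31.8  19.5  -0.3  -0.9  -0. ]
```

Contact is solid, with force almost purely vertical, so the catch is probably near its stop. Next comes a small rigid swing about the hinge to see whether the door comes free.

```bash
cat >> h.py <<'E'
def swing(dths,dz=0,dw=0):
    s=telemetry.get_state();q=s["orientation"];r0=R.from_quat([q[1],q[2],q[3],q[0]])
    Hh=np.append(H,0)
    for a in dths:
        Q=R.from_rotvec([0,0,a]); P=Hh+Q.apply(s["tcp_pos"]-Hh)+[0,0,dz]
        print(a,"shift",(r0.inv().apply(P-s["tcp_pos"])*1000).round(1),"turn",(r0.inv()*Q*r0).as_rotvec().round(3))
    v=s["tcp_pos"][:2]-H;print("radius",np.hypot(*v).round(4),"bearing",np.arctan2(-v@ex,v@ey).round(3),"F",s["wrist_force"].round(1))
E
python3 - <<'E'
from h import *
swing([.03,.07,.1,.2]);swing([-.03,-.07])
E
```

```text
0.03 shift [-3.3 -0.9 -2.8] turn [ 0.019  0.    -0.023]
0.07 shift [-7.7 -1.8 -6.5] turn [ 0.045  0.001 -0.054]
0.1 shift [-11.   -2.4  -9.3] turn [ 0.064  0.001 -0.076]
0.2 shift [-22.1  -3.4 -18.7] turn [ 0.129  0.002 -0.153]
radius 0.146 bearing 0.117 F [-1.   1.4 17.5]
-0.03 shift [3.3 1.  2.8] turn [-0.019 -0.     0.023]
-0.07 shift [7.6 2.5 6.4] turn [-0.045 -0.001  0.054]
radius 0.146 bearing 0.117 F [-1.   1.4 17.5]
```

step_arm([
  [[-2, 0, -2], [0.01, 0, -0.012], 0],
  [[-4, -1, -3], [0.022, 0, -0.027], 0],
  [[-6, -1, -5], [0.035, 0, -0.042], 0],
  [[-8, -2, -6.5], [0.045, 0, -0.054], 0],
  [[-10, -2, -8], [0.055, 0, -0.066], 0],
  [[-11, -2, -9], [0.064, 0, -0.076], 0],
  [[-11, -2, -9], [0.064, 0, -0.076], 0],
])

```text
clock: 12.27
tcp_pos: [0.472, 0.2276, 0.1399]
orientation: [-0.254, 0.623, 0.704, 0.229]
wrist_force: [-2.3, -0.7, 20.9]
finger_gap: 0.0
grip_force: 8.9
```

```bash
python3 - <<'E'
from h import *
swing([.1,.2])
im=imaging.read_camera("side")[:,:,::-1];cv2.imwrite("pics/s5.png",im)
cv2.imwrite("pics/c5.png",cv2.resize(im[90:270,290:460],(680,600)[:2],interpolation=cv2.INTER_CUBIC))
E
```

```text
0.1 shift [-11.   -2.4  -9.3] turn [ 0.064  0.001 -0.077]
0.2 shift [-22.1  -3.3 -18.6] turn [ 0.129  0.001 -0.153]
radius 0.146 bearing 0.218 F [-2.3 -0.7 20.9]
```

View pics/c5.png

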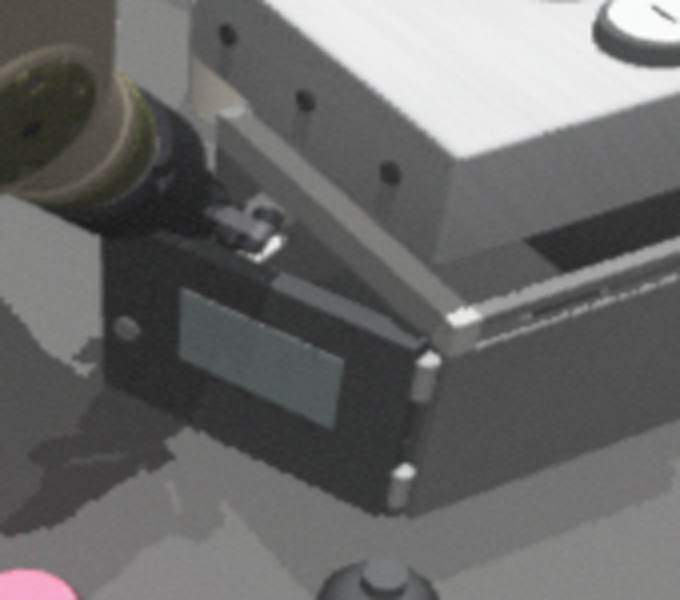

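The side crop shows the door has moved outward; its free edge's lower outer corner is now near full-image (316,205). The pad is visible below the tip. I'll convert that to an angle.

```bash
python3 - <<'E'
from h import *
for th in(.3,.335,.36,.4,.435,.47):
    d=np.cos(th)*ey-np.sin(th)*ex; i=np.cos(th)*ex+np.sin(th)*ey
    E=H+.196*d-.015*i;print(th,proj("side",np.append(E,.004)).round(1),proj("side",np.append(E,.158)).round(1),proj("side",np.append(H+.196*d,.004)).round(1))
E
```

```text
0.3 [320.2 198.4] [320.1 146.7] [324.7 195.2]
0.335 [318.4 200.1] [318.  148.4] [322.7 196.7]
0.36 [317.1 201.3] [316.5 149.6] [321.3 197.8]
0.4 [315.1 203.3] [314.3 151.7] [319.1 199.7]
0.435 [313.4 205.1] [312.4 153.5] [317.3 201.4]
0.47 [311.8 207. ] [310.6 155.4] [315.6 203.1]
```

The angle is about 0.40 with almost no horizontal force, so the catch is pressed and the lug is under the rail. I'll keep swinging.

```bash
python3 - <<'E'
from h import *
swing([.04,.08,.12,.16,.2,.24,.28,.3])
E
```

```text
0.04 shift [-4.4 -1.1 -3.7] turn [ 0.026  0.    -0.031]
0.08 shift [-8.8 -2.  -7.4] turn [ 0.051  0.001 -0.061]
0.12 shift [-13.2  -2.7 -11.1] turn [ 0.077  0.001 -0.092]
0.16 shift [-17.7  -3.1 -14.9] turn [ 0.103  0.001 -0.122]
0.2 shift [-22.1  -3.3 -18.6] turn [ 0.129  0.001 -0.153]
0.24 shift [-26.6  -3.3 -22.4] turn [ 0.154  0.002 -0.184]
0.28 shift [-31.1  -3.1 -26.2] turn [ 0.18   0.002 -0.214]
0.3 shift [-33.3  -2.8 -28. ] turn [ 0.193  0.002 -0.23 ]
radius 0.1459 bearing 0.217 F [-2.8 -0.1 19.9]
```

step_arm([
  [[-3, -1, -2.5], [0.017, 0, -0.02], 0],
  [[-7, -1.6, -6], [0.04, 0, -0.05], 0],
  [[-12, -2.5, -10], [0.07, 0.001, -0.084], 0],
  [[-17, -3, -14.3], [0.1, 0.001, -0.118], 0],
  [[-22, -3.3, -18.6], [0.129, 0.001, -0.153], 0],
  [[-26.6, -3.3, -22.4], [0.154, 0.002, -0.184], 0],
  [[-31.1, -3.1, -26.2], [0.18, 0.002, -0.214], 0],
  [[-33.3, -2.8, -28], [0.193, 0.002, -0.23], 0],
])

```text
clock: 12.98
tcp_pos: [0.4742, 0.1836, 0.1396]
orientation: [-0.286, 0.511, 0.789, 0.188]
wrist_force: [0.2, 1.1, 19.2]
finger_gap: 0.0
grip_force: 9.3
```

```bash
python3 - <<'E'
from h import *
swing([.04,.08,.12,.16,.2,.24,.28,.3])
print(telemetry.get_state()["joint_pos"].round(2),telemetry.get_state()["tcp_pos"])
E
```

```text
0.04 shift [-4.4 -1.1 -3.7] turn [ 0.026  0.    -0.031]
0.08 shift [-8.8 -2.  -7.4] turn [ 0.051  0.    -0.061]
0.12 shift [-13.3  -2.7 -11.2] turn [ 0.077  0.001 -0.092]
0.16 shift [-17.7  -3.1 -14.9] turn [ 0.103  0.001 -0.123]
0.2 shift [-22.2  -3.3 -18.7] turn [ 0.129  0.001 -0.153]
0.24 shift [-26.7  -3.2 -22.4] turn [ 0.154  0.001 -0.184]
0.28 shift [-31.2  -3.  -26.2] turn [ 0.18   0.001 -0.214]
0.3 shift [-33.4  -2.7 -28.1] turn [ 0.193  0.001 -0.23 ]
radius 0.1463 bearing 0.521 F [ 0.2  1.1 19.2]
[-0.13  0.48 -0.15  1.36  0.58  0.89] [0.47422202 0.18358907 0.13963942]
```

step_arm([
  [[-3, -1, -2.5], [0.017, 0, -0.02], 0],
  [[-7, -1.6, -6], [0.04, 0, -0.05], 0],
  [[-12, -2.5, -10], [0.07, 0.001, -0.084], 0],
  [[-17, -3, -14.3], [0.1, 0.001, -0.118], 0],
  [[-22, -3.3, -18.6], [0.129, 0.001, -0.153], 0],
  [[-26.6, -3.2, -22.4], [0.154, 0.001, -0.184], 0],
  [[-31.1, -3, -26.2], [0.18, 0.001, -0.214], 0],
  [[-33.3, -2.7, -28], [0.193, 0.001, -0.23], 0],
])

```text
clock: 13.65
tcp_pos: [0.489, 0.1428, 0.1395]
orientation: [-0.311, 0.387, 0.856, 0.142]
wrist_force: [0.7, 1.4, 18.4]
finger_gap: -0.0003
grip_force: 8.7
```

```bash
python3 - <<'E'
from h import *
swing([.1,.2,.3])
print(telemetry.get_state()["joint_pos"].round(2),telemetry.get_state()["tcp_pos"])
im=imaging.read_camera("side")[:,:,::-1];cv2.imwrite("pics/s6.png",im);t=imaging.read_camera("top")[:,:,::-1]
cv2.imwrite("pics/c6.png",np.hstack([im[60:360,180:520],t[130:430,150:490]]))
E
```

```text
0.1 shift [-11.1  -2.4  -9.3] turn [ 0.064  0.    -0.077]
0.2 shift [-22.3  -3.4 -18.7] turn [ 0.129  0.001 -0.153]
0.3 shift [-33.5  -2.9 -28.1] turn [ 0.193  0.001 -0.23 ]
radius 0.1466 bearing 0.818 F [ 0.7  1.4 18.4]
[-0.13  0.63  0.09  1.59  0.44  0.59] [0.48901999 0.14281238 0.13954382]
```

View pics/c6.png

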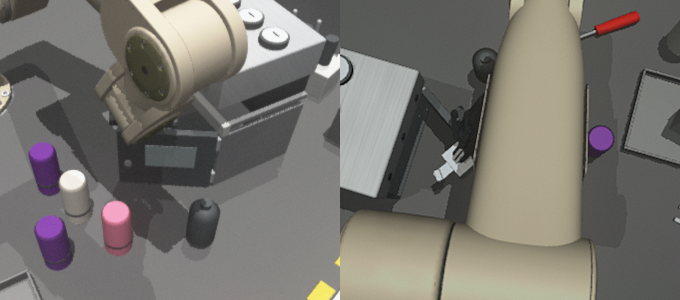

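The door now stands at about 1 rad and follows the tool; the parts are undisturbed and clear. I'll carry on.

step_arm([
  [[-3, -1, -2.5], [0.017, 0, -0.02], 0],
  [[-7, -1.6, -6], [0.04, 0, -0.05], 0],
  [[-12, -2.5, -10], [0.07, 0.001, -0.084], 0],
  [[-17, -3, -14.3], [0.1, 0.001, -0.118], 0],
  [[-22, -3.3, -18.6], [0.129, 0.001, -0.153], 0],
  [[-26.6, -3.2, -22.4], [0.154, 0.001, -0.184], 0],
  [[-31.1, -3, -26.2], [0.18, 0.001, -0.214], 0],
  [[-33.3, -2.7, -28], [0.193, 0.001, -0.23], 0],
])

```text
clock: 14.42
tcp_pos: [0.5149, 0.1083, 0.1393]
orientation: [-0.329, 0.254, 0.905, 0.093]
wrist_force: [0.6, 0.4, 14.4]
finger_gap: 0.0001
grip_force: 7.7
```

```bash
python3 - <<'E'
from h import *
swing([.1,.2,.25])
print(telemetry.get_state()["joint_pos"].round(2),telemetry.get_state()["tcp_pos"])
E
```

```text
0.1 shift [-11.1  -2.5  -9.3] turn [ 0.064  0.    -0.077]
0.2 shift [-22.3  -3.6 -18.7] turn [ 0.129  0.    -0.153]
0.25 shift [-27.9  -3.6 -23.5] turn [ 0.161  0.    -0.191]
radius 0.1471 bearing 1.113 F [ 0.6  0.4 14.4]
[-0.11  0.78  0.35  1.79  0.28  0.35] [0.51488128 0.10825056 0.13930401]
```

step_arm([
  [[-3, -1, -2.5], [0.017, 0, -0.02], 0],
  [[-7, -1.6, -6], [0.04, 0, -0.05], 0],
  [[-11, -2.5, -9.3], [0.064, 0, -0.077], 0],
  [[-15, -3, -12.5], [0.087, 0, -0.103], 0],
  [[-18, -3.3, -15], [0.103, 0, -0.123], 0],
  [[-19, -3.3, -16], [0.11, 0, -0.13], 0],
  [[-19, -3.3, -16], [0.11, 0, -0.13], 0],
])

```text
clock: 15.0
tcp_pos: [0.534, 0.0924, 0.1393]
orientation: [-0.336, 0.177, 0.923, 0.064]
wrist_force: [1.2, 0.8, 14.6]
finger_gap: -0.0002
grip_force: 6.9
```

```bash
python3 - <<'E'
from h import *
swing([.1])
im=imaging.read_camera("side")[:,:,::-1];cv2.imwrite("pics/s7.png",im)
print(telemetry.get_state()["joint_pos"].round(2),telemetry.get_state()["tcp_pos"])
E
```

```text
0.1 shift [-11.1  -2.5  -9.3] turn [ 0.064 -0.    -0.077]
radius 0.1472 bearing 1.282 F [ 1.2  0.8 14.6]
[-0.08  0.86  0.5   1.89  0.19  0.23] [0.53397765 0.09236143 0.13927566]
```

Tool bearing puts the door at about 1.45 rad. I'll retreat: ease off the edge, then back out along the tool axis.

step_arm([
  [[2, 0, 0], [0, 0, 0], 0],
  [[4, 0, -3], [0, 0, 0], 0],
  [[5, 0, -10], [0, 0, 0], 0],
  [[5, 0, -25], [0, 0, 0], 0],
  [[5, 0, -45], [0, 0, 0], 0],
  [[5, 0, -70], [0, 0, 0], 0],
  [[5, 0, -95], [0, 0, 0], 0],
  [[5, 0, -115], [0, 0, 0], 0],
])

```text
clock: 15.72
tcp_pos: [0.5987, 0.0656, 0.2283]
orientation: [-0.334, 0.177, 0.923, 0.064]
wrist_force: [-89.7, 11.3, 68.6]
finger_gap: -0.0
grip_force: 0.0
```

step_arm([
  [[10, 0, -15], [0, 0, 0], 0],
  [[30, 0, -35], [0, 0, 0], 0],
  [[50, 0, -60], [0, 0, 0], 0],
  [[65, 0, -78], [0, 0, 0], 0],
  [[75, 0, -90], [0, 0, 0], 0],
  [[75, 0, -90], [0, 0, 0], 0],
  [[75, 0, -90], [0, 0, 0], 0],
])

```text
clock: 16.3
tcp_pos: [0.6198, 0.0824, 0.2312]
orientation: [-0.301, 0.182, 0.934, 0.065]
wrist_force: [0.0, 0.4, -0.4]
finger_gap: -0.0
grip_force: 0.0
```

```bash
python3 - <<'E'
from h import *
swing([.1])
im=imaging.read_camera("side")[:,:,::-1];t=imaging.read_camera("top")[:,:,::-1]
cv2.imwrite("pics/s8.png",im);cv2.imwrite("pics/t8.png",t)
cv2.imwrite("pics/c8.png",np.hstack([im[60:480,60:460],t[130:430,150:600][:, :400].copy() if 0 else cv2.resize(t[120:420,160:560],(400,420))]))
for th in(1.3,1.4,1.5):
    d=np.cos(th)*ey-np.sin(th)*ex;print(th,proj("top",np.append(H+.195*d,.158)).round(0),proj("side",np.append(H+.195*d,.158)).round(0))
E
```

```text
0.1 shift [-9.6  5.8 -6.8] turn [ 0.059  0.001 -0.081]
radius 0.1313 bearing 1.903 F [ 0.   0.4 -0.4]
1.3 [316. 276.] [298. 207.]
1.4 [321. 267.] [300. 215.]
1.5 [325. 257.] [304. 222.]
```

View pics/c8.png

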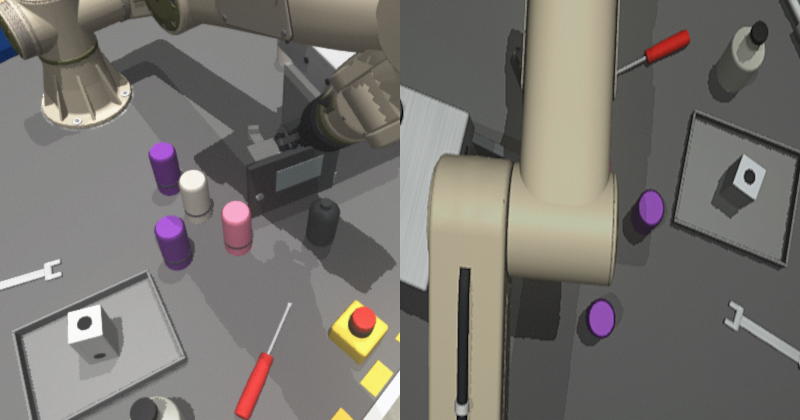

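```bash
python3 - <<'E'
from h import *
s=telemetry.get_state();print(s["joint_pos"].round(3),s["tcp_pos"],s["wrist_force"].round(1),R.from_quat(np.roll(s["orientation"],-1)).as_matrix().round(2))
go([.56,-.03,.30],down(np.radians(90)))
go([.56,.03,.26])
E
```

```text
[-0.086  1.101  1.265  2.337  0.186  0.241] [0.61989677 0.08230392 0.2306184 ] [0.3 1.1 0.4] [[-0.75  0.38 -0.54]
 [ 0.3   0.93  0.23]
 [ 0.59  0.01 -0.81]]
shift [  52.  -125.8  -49.9] turn [-0.359 -0.559  1.145] rows 10.6 tcp [0.6199 0.0823 0.2306] q [-0.09  1.1   1.26  2.34  0.19  0.24] F [0.3 1.1 0.4] gap 0.0001 t 16.4
shift [ 46.6 -70.7  -3.6] turn [0. 0. 0.] rows 2.0 tcp [0.6199 0.0823 0.2306] q [-0.09  1.1   1.26  2.34  0.19  0.24] F [0.3 1.1 0.4] gap 0.0001 t 16.4
```

The retreat ran into the joint 3 and 4 limits, and the jolt came from there. I'll move back inside the range by untilting the tool and pulling it in, well above the door.

step_arm([
  [[5, -6, 0], [0, -0.05, 0], 0],
  [[12, -16, 0], [0, -0.13, 0], 0],
  [[20, -28, -1], [0, -0.22, 0], 0],
  [[28, -40, -2], [0, -0.31, 0], 0],
  [[36, -52, -3], [0, -0.4, 0], 0],
  [[42, -63, -4], [0, -0.49, 0], 0],
  [[46, -70, -4], [0, -0.56, 0], 0],
  [[46, -70, -4], [0, -0.58, 0], 0],
])

```text
clock: 17.07
tcp_pos: [0.5584, 0.0301, 0.2623]
orientation: [-0.02, 0.193, 0.981, 0.01]
wrist_force: [0.5, 0.3, 0.5]
finger_gap: 0.0005
grip_force: 0.0
```

step_arm([
  [[0, 0, 0], [0, 0, 0], 0],
  [[0, 0, 0], [0, 0, 0], 0],
  [[0, 0, 0], [0, 0, 0], 0],
])

```text
clock: 17.32
tcp_pos: [0.5617, 0.0302, 0.2584]
orientation: [-0.024, 0.193, 0.981, 0.011]
wrist_force: [0.1, -0.7, 0.4]
finger_gap: -0.0001
grip_force: 0.0
```

```bash
python3 - <<'E'
from h import *
go([.5,-.1,.30],down(np.radians(90)))
s=telemetry.get_state();print(R.from_quat(np.roll(s["orientation"],-1)).as_matrix().round(2))
E
```

```text
shift [   9.9 -143.4  -42.8] turn [-0.02  -0.052  1.181] rows 9.5 tcp [0.5617 0.0302 0.2584] q [-0.1   0.32  0.12  1.42  0.03  0.29] F [ 0.1 -0.7  0.4] gap -0.0001 t 17.32
[[-0.92  0.38 -0.04]
 [ 0.38  0.93  0.03]
 [ 0.05  0.01 -1.  ]]
```

Now I'll move well clear so the cameras can see the door.

step_arm([
  [[5, -20, -15], [0, 0, 0], 0],
  [[5, -50, -30], [0, 0, 0], 0],
  [[5, -85, -43], [0, 0, 0], 0],
  [[5, -120, -43], [0, 0, 0], 0],
  [[5, -155, -43], [0, 0, 0], 0],
  [[5, -190, -43], [0, 0, 0], 0],
  [[5, -215, -43], [0, 0, 0], 0],
  [[5, -225, -43], [0, 0, 0], 0],
])

```text
clock: 17.98
tcp_pos: [0.4725, -0.1807, 0.2982]
orientation: [-0.025, 0.195, 0.98, 0.011]
wrist_force: [-0.1, 0.5, -0.3]
finger_gap: 0.0002
grip_force: 0.0
```

step_arm([
  [[0, 0, 0], [0, 0, 0], 0],
  [[0, 0, 0], [0, 0, 0], 0],
  [[0, 0, 0], [0, 0, 0], 0],
])

```text
clock: 18.23
tcp_pos: [0.4733, -0.1765, 0.299]
orientation: [-0.024, 0.193, 0.981, 0.011]
wrist_force: [-0.0, 0.3, -0.0]
finger_gap: 0.0002
grip_force: 0.0
```

```bash
python3 - <<'E'
from h import *
s=telemetry.get_state();print(s["tcp_pos"],s["qvel"].round(3),s["wrist_force"].round(1))
im=imaging.read_camera("side")[:,:,::-1];t=imaging.read_camera("top")[:,:,::-1]
cv2.imwrite("pics/c9.png",np.hstack([im[60:480,180:580],cv2.resize(t[120:420,200:486],(400,420))]))
E
```

```text
[ 0.47331354 -0.17651427  0.29902093] [ 0.015 -0.014 -0.009 -0.003 -0.003 -0.002] [-0.   0.3 -0. ]
```

View pics/c9.png

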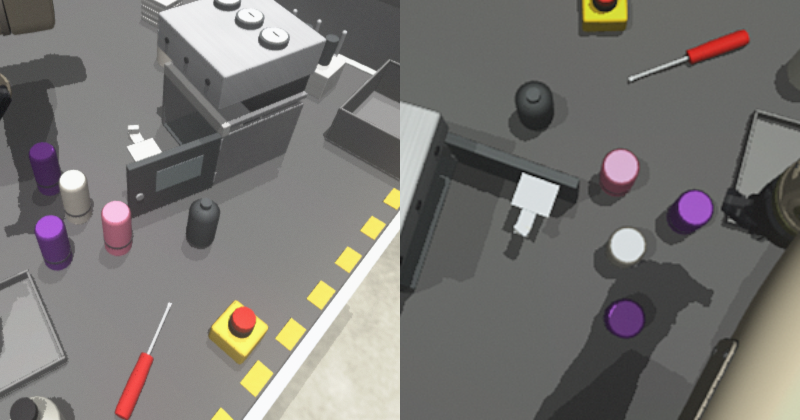

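The final view shows the door's free corner at about top-image (323,263), which is about 1.44 rad. The filter and accumulator are upright where they started, and the arm is clear. Handing in.

```bash
python3 -c "
from workcell import env
print(env.hand_in())"
```

```text
the job is handed in; nothing more can be done
None
```

I handed the job in with no verdict returned: the valve block stands in the tray, the filter and accumulator look where they were, and the door stands open at about 1.44 rad, let go; the risk is that backing the tool out hit joint limits (joint 3 read 1.265 against 1.26) and a wrist-force reading came to about 113 N against 120.

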